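Blow out the belt grinder's ratchet and hold its tensioner back for a new belt

ROBOT

A 6-joint arm with a two-finger parallel gripper is mounted at the origin on the work surface. World frame = base frame: x ahead of the robot, y to its left, z up, the work surface at z = 0. Lengths are in m, angles in degrees, forces in N, time in s.
With the tool pointing down it reaches from about 0.375 to 0.75 m from the base axis. Payload 9 kg.
Tool frame: the origin (TCP) lies midway between the tips of the shut fingers; the grasp point (between the pads) lies behind it (r.pinch_z is the z of the grasp point in the tool frame, in m); z points along the fingers, y is the line along which they close (so a half turn about z gives the same grasp; the last joint's range is limited). The gripper opens to 85 mm and grips with 20 to 120 N. Pads are 22 mm wide; open, the fingers measure 114 mm over their backs; the gripper's body (76 mm by 85 mm) begins 54 mm behind the grasp point. The pads swing forward as they close: fully open they stand 13 mm farther back than shut.
Start: joints at [61.782, 5.964, 5.575, 89.605, 0, 77.527], TCP at [0.163, 0.578, 0.231] pointing down, gripper open.
Joint ranges: [-171.21, 171.21], [-48.23, 106.86], [-62.78, 66.21], [-105.2, 120.99], [-86.42, 89.51], [-180, 180]. Speed limits (degrees/s): [127.2, 127.2, 147.25, 180, 180, 180].

INTERFACE

Orientations are given as [roll, pitch, yaw] about the fixed x, y, z axes, in that order (R = Rz(yaw) Ry(pitch) Rx(roll)).
In Python, from rig import sensors, eyes, ticket, recognise, silhouettes, r gives the robot as it stands.
- The arm moves only by the tool carry_out, never from a script. Its arguments are lists of equal length, an entry for each row: "offset": the shift along the world's x, y, z in m, a list of three; "roll": the turn about the world's z in rad. A call has 1 to 5 rows; each row is the pose to reach, as a shift and turn from the pose commanded when the call began; what a row does not reach only later rows make up. A row lasts 1/12 s, in which the tool goes at most 41.7 mm and 7.16 degrees, less where a joint would pass 70% of its speed; a pose out of reach is approached as far as the arm can. A call with a gripper value outside its range is refused whole. "gripper" is the closure, from 0 (fully open) to 1 (shut), set as the call begins (left out, the last holds). The fingers move at their own pace and stop on an object; "grip_force" is the grip in N (left out, the last holds). Time passes only in rows, so rows that repeat a pose let the fingers close. It gives the time, the measured TCP pose, the force, the opening and the grip force at its end, in the units of the state.
- sensors.get_obs(): the state, without advancing time (a new reading comes with each control period).
- eyes.read_camera(name): name is "scene" or "top" or "wrist"; returns the picture (480x640x3 uint8, red, green, blue); there is no depth.
- eyes.camera_params(name): a dict with "fx", "fy", "cx", "cy" (pixels), "distortion" ([k1, k2, p1, p2, k3] as OpenCV has them; the pictures are not rectified), "R" (3x3) and "t" (3): a world point X has camera coordinates R X + t; the wrist camera has in their place "tool_from_camera" (4x4, takes a point from camera to tool coordinates, whose origin is the TCP and whose axes are the flange's). Camera axes: x right, y down, z forward; pixel columns grow to the right and rows downward; lengths in m; the calibration is good to about 2 mm. A picture is of the moment at which its call begins: read the wrist's pose just before it. camera_params takes no time and is no camera call.
- ticket.hand_in(): hands the job in; it is judged then, once.
Trained networks look in the newest picture that a camera, given by its name, has taken for a name from the list of things; names that differ only in an ending like _2 or _b are one class to them, and where a whole thing is asked for, a point or a joint stands for the part that bears it (a point fixed in the world has none). Each returns a list of dicts, best first, with "confidence" (0 to 1); they miss things now and then, are a little off and sometimes report something else, mostly with a low value. They report only what shows in the picture. A call takes as long as a camera call. They do not tell look-alikes from the thing itself.
- recognise(camera, target): "pixel" ([column, row] in pixels, amid what is visible of it).
- silhouettes(camera, target): "region" (480x640 bool, what is visible of it) and "pixel" ([column, row] in pixels, amid what is visible of it).
The state is a dict: "t": time; "joints": joint angles; "dq": joint speeds; "tau": joint torques, N m; "tool_pos": TCP position; "eef_rot": TCP orientation; "wrist_force": force on the tool from outside, world axes, zero at the start; "wrist_torque": the same for the moment, N m; "gripper_width": finger opening in m; "grasp_force": force on a finger pad.
Only numpy, scipy, OpenCV 4.12 (cv2) and the standard library are available. Lean on these libraries where they do the work, as an engineer would, in place of code of your own. Each camera call takes 0.05 s, during which the arm holds its last target. There are 200 camera calls.

TASK

The belt is off the glass edge grinder and a new one is to be slipped on: pick up the cordless air duster, hold its nozzle about 5 cm from the ratchet (where the pawl's nose stands) and aimed straight at it, keep it steady there for two seconds before the tensioner is moved, then set the duster gently (not dropped) back on the middle of its black charging pad, standing on its base, and let go of it. Then push the sprung tensioner arm back by its upright post until the pawl has clicked behind the tooth, and about a centimetre further so that the arm is held clear of the pawl but not driven up to its end stop. Finish like that, still holding the arm back at the post against its spring (do not let it rest on the pawl), and leave the other things on the table where they are.

Things in the scene. Friction and masses are not known exactly. Their poses are not given: they have to be found in the camera images.
- grinder: Glass edge grinder without belt, fixed on the table, yawed up to 0.25 rad: grey casting 260 (x) x 280 (y) mm, deck top 30 above the table, open above. Origin: centre of its underside; z up. In its frame (mm): motor housing x -105..-5, y 43..133, 110 high; aluminium pawl guide x -132..-92, y -46..-2, 92 high; the arm's stop pin, radius 10, at x 56, y 21, 92 high
- drum_top (a point): Centre of the top of the black drive drum on the grinder: radius 30, 104 mm above the table, bolt head 6 mm higher; at x 45, y 85 in the grinder's frame
- pivot (a point): On the tensioner arm's vertical pivot axis, level with the arm's top 86 mm above the table (bolt head 6 mm higher); at x -30, y -30 in the grinder's frame, same axes
- ratchet (a point): Point at the pawl's nose, the place to aim the duster at: 80 mm above the table, x -79, y -30 in the grinder's frame, same axes. It is open towards the grinder's -y side (nothing stands on the deck there) and from above
- tensioner (a joint): Turn of the arm about the pivot, rad: 0 at rest, grows anticlockwise seen from above (post pushed to the grinder's +y); stop at 0.60. The arm points (value - 0.30) rad from the grinder's +x towards +y. Its spring pushes back to 0: about 4 N at the post at rest, 9 N at 0.45. The pawl clicks in at about 0.37; let go, the arm rests on it at about 0.35. Clear of pawl and stop: 0.40 to 0.54, best 0.46
- post_top (a point): Centre of the top of the upright round steel post at the arm's outer end, 135 mm from the pivot axis: diameter 16, 52 mm tall, top 138 mm above the table; grasp or push it anywhere on that height. The flat arm bar is 26 wide, top 86 above the table; 75 mm from the pivot it carries a black roller below and a bolt head up to 97 high
- pawl (a joint): Pawl slider's travel, m: 0 when sprung fully in, grows to about 0.008 as the tooth pushes it back, and returns to 0 at the click
- duster: Cordless air duster, 0.28 to 0.46 kg: grey flat-sided block 120 (x) x 44 (y) x 60 (z) mm with a black nozzle tube (radius 9) that leaves its front 42 mm above its underside and ends 130 mm ahead of its origin. Origin: centre of its underside; x points along the nozzle, z up. Starts standing on the charging pad. Grasp it from above across the 44 mm, about its middle
- nozzle (a point): Tip of the duster's nozzle, at x 130, y 0, z 42 mm in the duster's frame; same axes as the duster, so the jet leaves along +x. Aimed means: the ratchet point lies 25 to 90 mm ahead along this x and within 15 mm in y and z
- pad: Duster's black charging pad, fixed flat plate 150 (x) x 100 (y) x 8 mm thick. Origin: centre of its underside, on the table. The duster stands on its top, 8 mm up, at its centre, nozzle along the pad's +x at the start
- jar: Bystander: closed jar, radius 30, 85 mm tall, origin at the centre of its underside. To be left alone
- pliers: Bystander: pliers lying flat, about 230 x 68 x 16 mm, origin about the middle. To be left alone
- brush_pot: Bystander: white ceramic cup, radius 36, 95 mm tall, origin at the centre of its underside. To be left alone
Things that resemble listed ones, but are neither listed nor needed, are in the scene too. Of the things like the duster, leave any that is pink or turquoise; of the rest the larger one is meant.

How it is judged:
By the outcome, as a careful person would: the job done as asked, in the order asked, and still so for the second after the job is handed in, while the arm keeps its last pose, push and grip.
It also fails if it takes over 58 s, if anything falls off the work surface, if the arm or the gripper's body presses on something with over 40 N, if the wrist force passes 120 N, or if a joint passes its speed limit or range.

## Working session

There is one attempt and no reset: what is moved stays moved. The work goes in short steps, Python scripts to look and compute and a tool call to move; the robot and the scene stay as the last step left them, time stands still between calls to the robot, and variables do not carry over. Pictures are saved under pics/ and viewed, at most 10 in all, crops included, and the job is handed in when it is done.

Besides the shell and the picture viewer there is one more tool, called after "Call:" as name(argument=value, ...), one argument or row to a line, values as JSON. carry_out: Moves the arm, as the interface text tells. Its arguments: {"type":"object","properties":{"offset":{"type":"array","items":{"type":"array","items":{"type":"number"}}},"roll":{"type":"array","items":{"type":"number"}},"gripper":{"type":"number"},"grip_force":{"type":"number"}},"required":["offset","roll"]}

```bash
ls; mkdir -p pics; cat > h.py <<'E'
import numpy as np, cv2
from rig import sensors, eyes, ticket, recognise, silhouettes, r
def ray(cam,px):
    p=eyes.camera_params(cam); K=np.array([[p['fx'],0,p['cx']],[0,p['fy'],p['cy']],[0,0,1.]])
    u=cv2.undistortPoints(np.array([[px]],float),K,np.array(p['distortion'],float))[0,0]
    R=np.array(p['R']);t=np.array(p['t']); return -R.T@t, R.T@np.array([u[0],u[1],1])
def at_z(cam,px,z):
    o,d=ray(cam,px); return o+d*(z-o[2])/d[2]
def proj(cam,X):
    p=eyes.camera_params(cam); K=np.array([[p['fx'],0,p['cx']],[0,p['fy'],p['cy']],[0,0,1.]])
    return cv2.projectPoints(np.array(X,float).reshape(-1,1,3),cv2.Rodrigues(np.array(p['R']))[0],np.array(p['t'],float),K,np.array(p['distortion'],float))[0][:,0]
def tri(a,pa,b,pb):
    o1,d1=ray(a,pa);o2,d2=ray(b,pb); s=np.linalg.lstsq(np.c_[d1,-d2],o2-o1,rcond=None)[0]
    return (o1+d1*s[0]+o2+d2*s[1])/2, np.linalg.norm(o1+d1*s[0]-o2-d2*s[1])
E
python3 - <<'E'
from h import *
print(sensors.get_obs(), r.pinch_z)
for c in ['scene','top']:
    im=eyes.read_camera(c); cv2.imwrite(f'pics/{c}0.png',im[...,::-1])
    for n in ['grinder','drum_top','pivot','ratchet','post_top','duster','nozzle','pad','jar','pliers','brush_pot']:
        print(c,n,[(np.round(d['pixel']).tolist(),round(d['confidence'],2)) for d in recognise(c,n)][:4])
E
```

```text
pics
{'t': 0.0, 'joints': array([ 6.17820814e+01,  5.99708140e+00,  5.52828072e+00,  8.96042210e+01,
       -3.53470990e-04,  7.75266519e+01]), 'dq': array([ 0.01200846,  0.06202403,  0.01151776,  0.01803639,  0.09907972,
       -0.03281706]), 'tau': array([-9.18045080e-04, -5.56935918e+01,  5.03643715e+01,  1.73530681e-02,
       -3.30819585e-04,  1.91338358e-05]), 'tool_pos': array([0.16264812, 0.57720224, 0.23054976]), 'eef_rot': array([-1.79928626e+02, -1.54264933e-02,  1.64255420e+02]), 'wrist_force': array([ 0.46283385,  0.04026837, -0.95165631]), 'wrist_torque': array([ 0.03469451,  0.03981645, -0.01949397]), 'grasp_force': 0.0, 'gripper_width': 0.0850827690525936} -0.0187
scene grinder [([385.0, 263.0], 0.82)]
scene drum_top [([384.0, 265.0], 0.93)]
scene pivot [([384.0, 264.0], 0.8)]
scene ratchet [([384.0, 264.0], 0.83)]
scene post_top [([363.0, 260.0], 0.56)]
scene duster [([187.0, 191.0], 0.9), ([320.0, 192.0], 0.76), ([259.0, 185.0], 0.68)]
scene nozzle [([240.0, 220.0], 0.89), ([261.0, 187.0], 0.78), ([185.0, 190.0], 0.7), ([320.0, 188.0], 0.62)]
scene pad [([241.0, 233.0], 0.74)]
scene jar [([495.0, 276.0], 0.88), ([384.0, 267.0], 0.63)]
scene pliers [([180.0, 255.0], 0.92)]
scene brush_pot [([232.0, 288.0], 0.76), ([364.0, 258.0], 0.51)]
top grinder [([242.0, 279.0], 0.74)]
top drum_top [([246.0, 281.0], 0.95)]
top pivot [([243.0, 281.0], 0.87)]
top ratchet [([244.0, 280.0], 0.55)]
top post_top [([263.0, 262.0], 0.83)]
top duster [([360.0, 364.0], 0.95), ([523.0, 296.0], 0.9), ([434.0, 340.0], 0.8), ([424.0, 274.0], 0.56)]
top nozzle [([358.0, 366.0], 0.82), ([427.0, 272.0], 0.72), ([439.0, 336.0], 0.71), ([522.0, 298.0], 0.61)]
top pad [([418.0, 283.0], 0.69)]
top jar [([118.0, 297.0], 0.94), ([261.0, 319.0], 0.31)]
top pliers [([467.0, 210.0], 0.84), ([243.0, 279.0], 0.61)]
top brush_pot []
```

View pics/scene0.png

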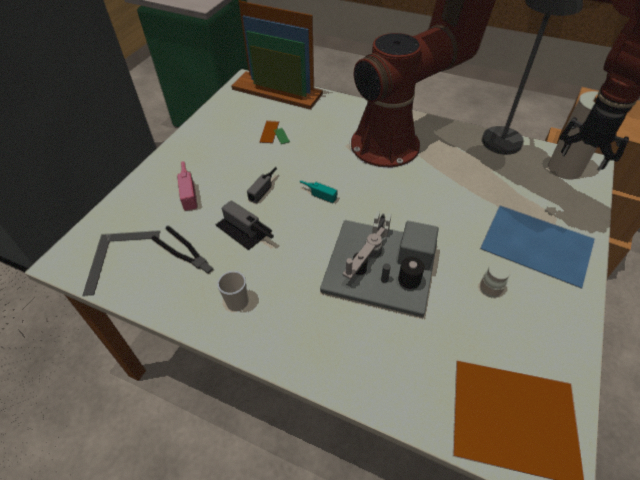

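View pics/top0.png

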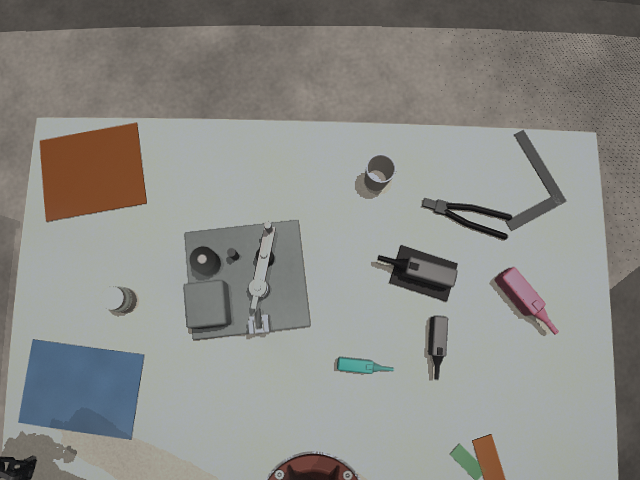

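Top view shows four duster-like things: grey on black pad (425,272), smaller grey (437,345), pink (525,298) and turquoise (362,366). Pink and turquoise are ruled out. Of the two greys, the larger one on the pad is the target. Next I fit the poses by silhouettes and take a close crop to check the choice.

```bash
cat > fit.py <<'E'
from h import *
from scipy.optimize import minimize
def box(x0,x1,y0,y1,z0,z1): return np.array([[x,y,z] for x in(x0,x1) for y in(y0,y1) for z in(z0,z1)])/1e3
def cyl(x,y,rad,z0,z1): 
    a=np.linspace(0,2*np.pi,24); return np.array([[x+rad*np.cos(t),y+rad*np.sin(t),z] for t in a for z in(z0,z1)])/1e3
def xcyl(x0,x1,z,rad):
    a=np.linspace(0,2*np.pi,16); return np.array([[x,rad*np.cos(t),z+rad*np.sin(t)] for t in a for x in(x0,x1)])/1e3
def grinder(q=0.0):
    c,s=np.cos(q-.3),np.sin(q-.3); bar=box(-15,143,-13,13,74,86); bar=bar@np.array([[c,s,0],[-s,c,0],[0,0,1]])+[-.03,-.03,0]
    return [box(-130,130,-140,140,0,30),box(-105,-5,43,133,30,110),box(-132,-92,-46,-2,30,92),cyl(56,21,10,30,92),cyl(45,85,30,30,104),bar,cyl(-30+135*c,-30+135*s,8,86,138)]
duster=[box(-60,60,-22,22,0,60),xcyl(50,130,42,9)]
pad=[box(-75,75,-50,50,0,8)]
def T(parts,p,z=0):
    c,s=np.cos(p[2]),np.sin(p[2]); return [q@np.array([[c,s,0],[-s,c,0],[0,0,1]])+[p[0],p[1],z] for q in parts]
def render(cam,parts):
    m=np.zeros((480*4,640*4),np.uint8)
    for q in parts: cv2.fillConvexPoly(m,cv2.convexHull(np.round(proj(cam,q)*4+1.5).astype(np.int32)),255)
    return cv2.resize(m,(640,480),interpolation=cv2.INTER_AREA)/255.
def fit(parts,masks,p0,z=0):
    def cost(v):
        p=np.array(v)*[.01,.01,.05]; c=0
        for cam,m in masks.items():
            a=render(cam,T(parts,p,z)); c+=1-np.minimum(a,m).sum()/np.maximum(a,m).sum()
        return c
    best=None
    for dy in(-.15,0,.15):
        x0=np.array([p0[0],p0[1],p0[2]+dy])/[.01,.01,.05]
        o=minimize(cost,x0,method='Nelder-Mead',options=dict(initial_simplex=x0+np.vstack([np.zeros(3),np.eye(3)]),xatol=.01,fatol=1e-5))
        if best is None or o.fun<best.fun: best=o
    return best.x*[.01,.01,.05],best.fun
E
python3 - <<'E'
from fit import *
M={n:{} for n in['grinder','duster','pad']}
for c in ['scene','top']:
    im=eyes.read_camera(c)
    for n,px in [('grinder',{'scene':(385,263),'top':(245,280)}),('duster',{'scene':(240,217),'top':(425,272)}),('pad',{'scene':(240,230),'top':(425,275)})]:
        for d in silhouettes(c,n):
            print(c,n,d['pixel'],d['confidence'],d['region'].sum())
            if np.hypot(*(np.array(d['pixel'])-px[c]))<25 and c not in M[n]: M[n][c]=d['region'].astype(float)
np.savez('m.npz',**{n+'_'+c:v for n in M for c,v in M[n].items()})
g=at_z('top',(245,280),.03); d0=at_z('top',(430,272),.04)
G=fit(grinder(),M['grinder'],[g[0],g[1],.1]); print('grinder',G)
for c in M['grinder']: print(c,fit(grinder(),{c:M['grinder'][c]},G[0]))
D=fit(duster,M['duster'],[d0[0],d0[1],1.35],.008); print('duster',D)
for c in M['duster']: print(c,fit(duster,{c:M['duster'][c]},D[0],.008))
im=eyes.read_camera('top').copy()
def draw(im,cam,parts):
    S=4
    big=cv2.resize(im,None,fx=S,fy=S,interpolation=cv2.INTER_CUBIC)
    for q in parts: cv2.polylines(big,[cv2.convexHull(np.round(proj(cam,q)*S+1.5).astype(np.int32))],True,(255,0,0),1)
    return big
b=draw(im,'top',T(grinder(),G[0])+T(duster,D[0],.008)+T(pad,D[0]))
a1=b[210*4:350*4,175*4:320*4]; a2=b[235*4:390*4,345*4:470*4]
h=600; cv2.imwrite('pics/c1.png',np.hstack([cv2.resize(a1,(420,405)),cv2.resize(a2,(327,405))])[...,::-1])
E
```

```text
scene duster [244.1, 220.4] 0.96 944
scene duster [185.5, 189.8] 0.93 658
scene duster [260.7, 186.3] 0.82 466
scene duster [320.2, 192.2] 0.8 368
scene pad [236.4, 236.5] 0.89 508
top grinder [242.0, 280.2] 0.91 12995
top grinder [118.2, 296.0] 0.48 755
top duster [421.8, 272.2] 0.96 1324
top duster [354.3, 365.5] 0.86 596
top duster [522.9, 295.0] 0.83 1494
top duster [242.3, 282.4] 0.72 12587
top duster [438.0, 339.4] 0.66 1006
top pad [424.0, 271.5] 0.23 1306
grinder (array([0.53222816, 0.16783254, 0.13528744]), np.float64(0.01611421694799553))
top (array([0.53223805, 0.1678045 , 0.1352824 ]), np.float64(0.01611421694799553))Traceback (most recent call last):
  File "<stdin>", line 13, in <module>
  File "fit.py", line 28, in fit
    o=minimize(cost,x0,method='Nelder-Mead',options=dict(initial_simplex=x0+np.vstack([np.zeros(3),np.eye(3)]),xatol=.01,fatol=1e-5))
    res = _minimize_neldermead(fun, x0, args, callback, bounds=bounds,
                               **options)
    fxr = func(xr)
    fx = function(np.copy(x), *(wrapper_args + args))
  File "fit.py", line 23, in cost
    a=render(cam,T(parts,p,z)); c+=1-np.minimum(a,m).sum()/np.maximum(a,m).sum()
  File "fit.py", line 17, in render
    for q in parts: cv2.fillConvexPoly(m,cv2.convexHull(np.round(proj(cam,q)*4+1.5).astype(np.int32)),255)
                                                                 ~~~~^^^^^^^
  File "h.py", line 10, in proj
    p=eyes.camera_params(cam); K=np.array([[p['fx'],0,p['cx']],[0,p['fy'],p['cy']],[0,0,1.]])
ValueError: time passes only in moves, steps and waits
```

```bash
sed -i 's/^def ray/import functools\nparams=functools.lru_cache(None)(eyes.camera_params)\ndef ray/; s/p=eyes.camera_params(cam)/p=params(cam)/' h.py
cat > run.py <<'E'
from fit import *
Z=np.load('m.npz'); g=lambda n:{k.split('_')[1]:Z[k] for k in Z if k.startswith(n)}
im=eyes.read_camera('scene'); sc=[d['region'].astype(float) for d in silhouettes('scene','grinder') if d['region'].sum()>2000]
mg=g('grinder')
if sc: mg['scene']=sc[0]
G=fit(grinder(),mg,[.532,.168,.135]); print('grinder',G)
for c in mg: print(c,fit(grinder(),{c:mg[c]},G[0]))
md=g('duster'); d0=at_z('top',(430,272),.04)
D=fit(duster,md,[d0[0],d0[1],1.35],.008); print('duster',D)
for c in md: print(c,fit(duster,{c:md[c]},D[0],.008))
im=eyes.read_camera('top').copy()
def draw(im,cam,parts):
    S=4
    big=cv2.resize(im,None,fx=S,fy=S,interpolation=cv2.INTER_CUBIC)
    for q in parts: cv2.polylines(big,[cv2.convexHull(np.round(proj(cam,q)*S+1.5).astype(np.int32))],True,(255,0,0),1)
    return big
b=draw(im,'top',T(grinder(),G[0])+T(duster,D[0],.008)+T(pad,D[0]))
a1=b[210*4:350*4,175*4:320*4]; a2=b[235*4:390*4,345*4:470*4]
cv2.imwrite('pics/c1.png',np.hstack([cv2.resize(a1,(440,425)),cv2.resize(a2,(343,425))])[...,::-1])
p=G[0]; P=np.array([[-79,-30,80],[-30,-30,86]])/1e3; print(T([P],p)[0], sensors.get_obs()['t'])
E
python3 run.py
```

```text
grinder (array([0.53094999, 0.1685469 , 0.13849272]), np.float64(0.06795907969531023))
top (array([0.53239294, 0.16745602, 0.13243591]), np.float64(0.0161711858381256))
scene (array([0.5247579 , 0.16865175, 0.13467239]), np.float64(0.03346725393024497))
duster (array([ 0.55113518, -0.26761917,  1.30936339]), np.float64(0.20217577249724727))
scene (array([ 0.54955114, -0.26892658,  1.30111861]), np.float64(0.08512379626584266))
top (array([ 0.55194155, -0.26743335,  1.31500311]), np.float64(0.10531920901675718))
[[0.45684791 0.12792816 0.08      ]
 [0.50537875 0.13469263 0.086     ]] 1.75
```

View pics/c1.png

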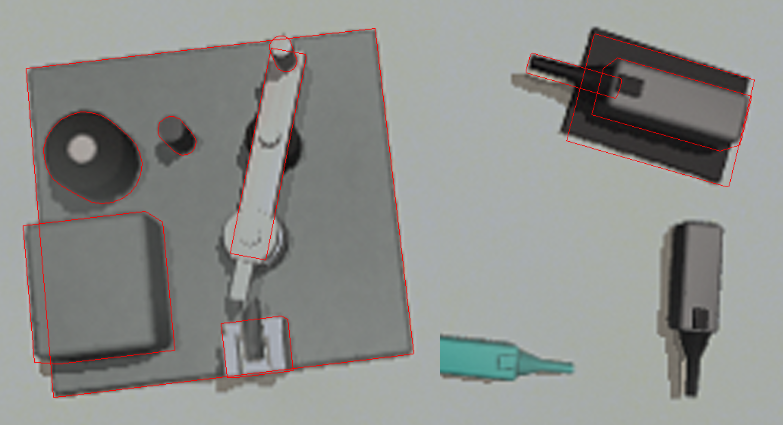

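The overlay fits the grinder well: post at about (268,228), guide at (260,325). The grey duster on the pad is clearly the larger grey one, but its fitted outline is off. So I'll take the pad corners directly.

```bash
python3 - <<'E'
from h import *
C=np.array([at_z('top',p,.008)[:2] for p in [(401.9,245.2),(459.8,263.4),(447.8,302.1),(389.5,283.1)]]); A,B,Cc,D=C
print(C.mean(0), np.linalg.norm(A-B),np.linalg.norm(B-Cc),np.linalg.norm(Cc-D),np.linalg.norm(D-A))
for v in (A-B,D-Cc): print(np.degrees(np.arctan2(v[1],v[0])))
for v in (A-D,B-Cc): print(np.degrees(np.arctan2(v[1],v[0])))
E
```

```text
[ 0.55403981 -0.26622336] 0.15086299592394567 0.10161254212138514 0.1502894124160701 0.09984325183425363
73.49980803147834
72.83281951825917
-18.404329783419044
-18.700536878238623
```

Call:
carry_out(
  offset=[
    [0.017,-0.036,0.0],
    [0.034,-0.073,0.0],
    [0.051,-0.11,0.0],
    [0.068,-0.147,0.0],
    [0.085,-0.184,0.0],
  ],
  roll=[-0.12,-0.24,-0.36,-0.48,-0.6],
)

```text
t: 2.17
tool_pos: [0.248, 0.392, 0.2312]
eef_rot: [180.0, 0.0, 129.6]
wrist_force: [1.1, -0.2, 0.1]
gripper_width: 0.0854
grasp_force: 0.0
```

Call:
carry_out(
  offset=[
    [0.017,-0.036,0.0],
    [0.034,-0.073,0.0],
    [0.051,-0.11,0.0],
    [0.068,-0.147,0.0],
    [0.085,-0.184,0.0],
  ],
  roll=[-0.12,-0.24,-0.36,-0.48,-0.6],
)

```text
t: 2.58
tool_pos: [0.3332, 0.2078, 0.2316]
eef_rot: [179.9, -0.0, 95.2]
wrist_force: [0.5, -0.5, 0.4]
gripper_width: 0.0853
grasp_force: 0.0
```

Call:
carry_out(
  offset=[
    [0.017,-0.036,0.0],
    [0.034,-0.073,0.0],
    [0.051,-0.11,0.0],
    [0.068,-0.147,0.0],
    [0.085,-0.184,0.0],
  ],
  roll=[-0.1,-0.2,-0.3,-0.39,-0.39],
)

```text
t: 3.0
tool_pos: [0.4183, 0.0233, 0.2317]
eef_rot: [179.9, -0.0, 72.8]
wrist_force: [0.9, 0.8, -0.2]
gripper_width: 0.0851
grasp_force: 0.0
```

Call:
carry_out(
  offset=[
    [0.017,-0.036,0.0],
    [0.034,-0.073,0.0],
    [0.051,-0.11,0.0],
    [0.068,-0.147,0.0],
    [0.085,-0.184,0.0],
  ],
  roll=[0,0,0,0,0],
)

```text
t: 3.42
tool_pos: [0.5033, -0.1607, 0.2314]
eef_rot: [180.0, 0.0, 73.1]
wrist_force: [0.8, -0.9, 0.7]
gripper_width: 0.0854
grasp_force: 0.0
```

Call:
carry_out(
  offset=[
    [0.017,-0.035,0.0],
    [0.034,-0.07,0.0],
    [0.051,-0.105,0.0],
    [0.051,-0.105,0.0],
  ],
  roll=[0,0,0,0],
)

```text
t: 3.75
tool_pos: [0.5547, -0.2691, 0.2274]
eef_rot: [-179.8, -0.0, 72.9]
wrist_force: [-0.5, 1.1, -1.1]
gripper_width: 0.0856
grasp_force: 0.0
```

```bash
cat >> h.py <<'E'
from scipy.spatial.transform import Rotation as Ro
def wrist():
    o=sensors.get_obs(); im=eyes.read_camera('wrist'); p=dict(eyes.camera_params('wrist'))
    W=np.eye(4); W[:3,:3]=Ro.from_euler('xyz',o['eef_rot'],degrees=True).as_matrix(); W[:3,3]=o['tool_pos']
    C=np.linalg.inv(W@np.array(p['tool_from_camera'])); p['R']=C[:3,:3]; p['t']=C[:3,3]
    global params; base=params
    params=lambda c,base=base,p=p: p if c=='wrist' else base(c)
    return im,o
E
python3 - <<'E'
from fit import *
import h
im,o=h.wrist(); print(o['tool_pos'],o['eef_rot'],o['t'])
b=im.copy()
for parts,col in ((T(duster,[.554,-.266,np.radians(73)],.008),(255,0,0)),(T(pad,[.554,-.266,np.radians(73)]),(0,255,0))):
    for q in parts: cv2.polylines(b,[cv2.convexHull(np.round(h.proj('wrist',q)).astype(np.int32))],True,col,1)
cv2.imwrite('pics/w1.png',b[...,::-1])
m={d['confidence']:d for d in h.silhouettes('wrist','duster')}
for k,d in m.items(): print(k,d['pixel'],d['region'].sum())
E
```

```text
[ 0.55472402 -0.26907379  0.22742105] [-1.79825812e+02 -9.62108702e-03  7.29230256e+01] 3.75
0.71 [153.4, 280.6] 6137
0.65 [312.2, 186.4] 11503
0.59 [11.2, 108.1] 4044
0.58 [356.6, 403.1] 3676
```

View pics/w1.png

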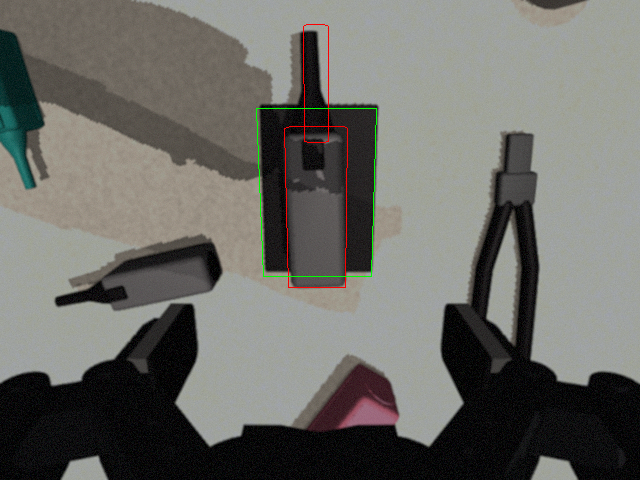

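The wrist view shows the duster aligned with the model to within about 2–3 mm: block columns 287–346, rows 135–287. I'll descend now.

Call:
carry_out(
  offset=[
    [0.0,0.001,-0.041],
    [0.0,0.001,-0.082],
    [0.0,0.001,-0.123],
    [0.0,0.001,-0.145],
    [0.0,0.001,-0.165],
  ],
  roll=[0,0,0,0,0],
)

```text
t: 4.27
tool_pos: [0.5527, -0.2604, 0.0644]
eef_rot: [-179.9, -0.0, 73.2]
wrist_force: [-0.1, -0.1, 0.3]
gripper_width: 0.0854
grasp_force: 0.0
```

Call:
carry_out(
  offset=[
    [0.0,0.0,-0.02],
    [0.0,0.0,-0.038],
    [0.0,0.0,-0.038],
  ],
  roll=[0,0,0],
)

```text
t: 4.52
tool_pos: [0.5518, -0.2598, 0.0252]
eef_rot: [-179.8, -0.1, 73.2]
wrist_force: [-0.5, 0.8, -0.9]
gripper_width: 0.0854
grasp_force: 0.0
```

Call:
carry_out(
  offset=[
    [0.0,0.0,0.0],
    [0.0,0.0,0.0],
    [0.0,0.0,0.0],
    [0.0,0.0,0.0],
    [0.0,0.0,0.0],
  ],
  roll=[0,0,0,0,0],
  gripper=0.6,
  grip_force=60,
)

```text
t: 4.93
tool_pos: [0.5548, -0.263, 0.0306]
eef_rot: [179.8, 0.1, 73.2]
wrist_force: [-0.8, 1.1, 8.0]
gripper_width: 0.0433
grasp_force: 63.3
```

Call:
carry_out(
  offset=[
    [0.0,0.0,0.0],
    [0.0,0.0,0.0],
    [0.0,0.0,0.0],
  ],
  roll=[0,0,0],
)

```text
t: 5.18
tool_pos: [0.5549, -0.2631, 0.0306]
eef_rot: [179.8, 0.0, 73.2]
wrist_force: [-1.1, 1.8, 8.5]
gripper_width: 0.0436
grasp_force: 63.3
```

Call:
carry_out(
  offset=[
    [0.0,0.0,0.02],
    [0.0,0.0,0.04],
    [0.0,0.0,0.06],
    [0.0,0.0,0.06],
  ],
  roll=[0,0,0,0],
)

```text
t: 5.52
tool_pos: [0.5558, -0.2639, 0.093]
eef_rot: [179.7, 0.1, 73.2]
wrist_force: [0.2, -0.3, -2.5]
gripper_width: 0.0434
grasp_force: 62.4
```

```bash
python3 - <<'E'
from fit import *
import h
im,o=h.wrist(); print(o['tool_pos'],o['eef_rot'],o['t'],o['joints'],o['wrist_force'],o['wrist_torque'])
cv2.imwrite('pics/w2.png',im[...,::-1])
print([d['pixel']+[d['confidence']] for d in h.recognise('wrist','nozzle')])
E
```

```text
[ 0.55577021 -0.26389653  0.0930124 ] [1.79660778e+02 1.25377864e-01 7.31583034e+01] 5.5167 [-3.75615613e+01  9.27770563e+00 -5.24401496e+00  7.51166394e+01
  2.74933305e-03  6.92797728e+01] [ 0.20423721 -0.26122326 -2.46897983] [-0.03625703 -0.09631143 -0.00473772]
[[317.3, 255.2, 0.63], [65.9, 355.0, 0.63]]
```

View pics/w2.png

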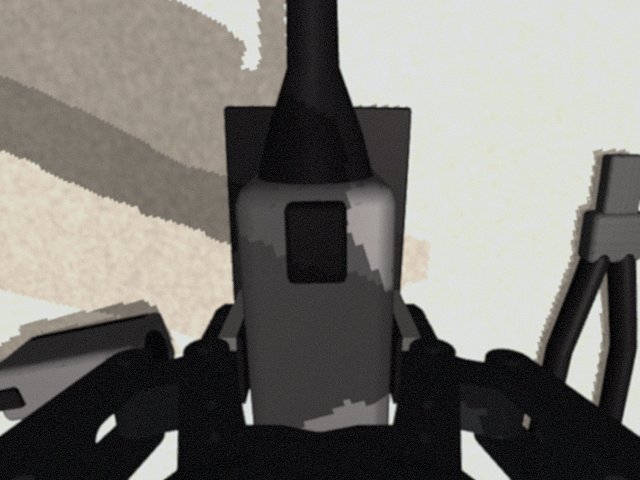

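The duster is held square in the pads with the pad plate behind it. Moving to the aiming pose.

Call:
carry_out(
  offset=[
    [-0.01,0.028,0.005],
    [-0.025,0.062,0.008],
    [-0.04,0.096,0.008],
    [-0.055,0.13,0.004],
    [-0.066,0.158,0.0],
  ],
  roll=[0.08,0.17,0.26,0.35,0.43],
)

```text
t: 6.03
tool_pos: [0.4856, -0.102, 0.0861]
eef_rot: [-179.9, -0.1, 98.1]
wrist_force: [-0.7, 0.3, -3.5]
gripper_width: 0.0433
grasp_force: 62.8
```

Call:
carry_out(
  offset=[
    [-0.002,0.015,-0.016],
    [-0.005,0.035,-0.031],
    [-0.008,0.058,-0.031],
    [-0.008,0.058,-0.031],
    [-0.008,0.058,-0.031],
  ],
  roll=[0,0,0,0,0],
)

```text
t: 6.45
tool_pos: [0.4786, -0.0452, 0.0556]
eef_rot: [-179.9, -0.1, 97.9]
wrist_force: [-0.9, -0.1, -3.1]
gripper_width: 0.0433
grasp_force: 62.9
```

```bash
cat > aim.py <<'E'
from fit import *
import h
im,o=h.wrist(); print(o['tool_pos'],o['eef_rot'],o['t'])
top=h.eyes.read_camera('top'); sc=h.eyes.read_camera('scene')
a=top[200:350,220:370]; s=sc[180:300,290:440]
G=[.5315,.168,.1365]; R=T([np.array([[-.079,-.03,.08]])],G)[0][0]; print('ratchet',R)
y=np.radians(o['eef_rot'][2]); d=np.array([np.cos(y),np.sin(y)])
O=np.r_[o['tool_pos'][:2]-.003*d,o['tool_pos'][2]-.0226]
P=T(duster,[O[0],O[1],y],O[2]); tip=O+np.r_[.13*d,.042]
v=R-tip; print('ahead',v[:2]@d,'lat',-v[0]*d[1]+v[1]*d[0],'dz',v[2])
def ov(im,cam):
    b=cv2.resize(im,None,fx=4,fy=4,interpolation=cv2.INTER_CUBIC)
    for q in P: cv2.polylines(b,[cv2.convexHull(np.round(h.proj(cam,q)*4+1.5).astype(np.int32))],True,(255,0,0),1)
    for q in [R]: cv2.circle(b,tuple(int(x) for x in np.round(h.proj(cam,q)[0]*4+1.5)),4,(0,255,0),1)
    return b
cx,cy=h.proj('scene',R)[0].astype(int)
A=ov(top,'top')[250*4:350*4,230*4:330*4]; B=ov(sc,'scene')[(cy-50)*4:(cy+50)*4,(cx-50)*4:(cx+50)*4]
cv2.imwrite('pics/aim.png',np.hstack([A,B])[...,::-1])
E
python3 aim.py
```

```text
[ 0.47863504 -0.04524073  0.05557497] [-1.79879242e+02 -6.47985997e-02  9.79019363e+01] 6.45
ratchet [0.45731713 0.12752901 0.08      ]
ahead 0.04706000198709453 lat -0.002636550233590582 dz 0.00502502686885202
```

View pics/aim.png

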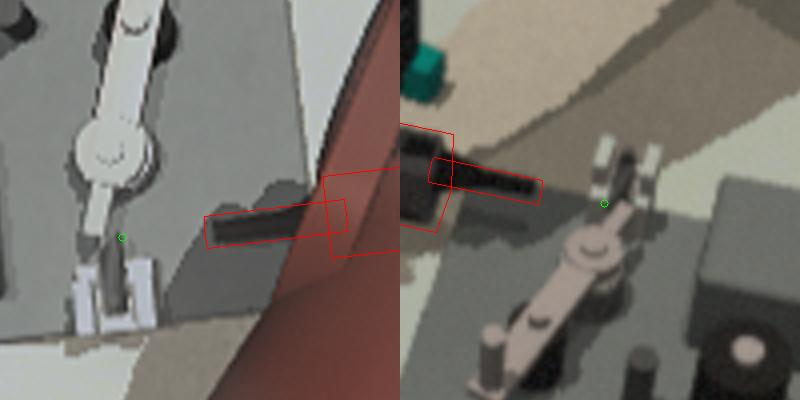

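The nozzle tip matches its overlay at (207,232) in the top crop, aimed at the pawl nose around (115,240), with about 47 mm to go. I'll raise it 4 mm and hold.

Call:
carry_out(
  offset=[
    [0,0,0.004],
    [0,0,0.004],
    [0,0,0.004],
    [0,0,0.004],
    [0,0,0.004],
  ],
  roll=[0,0,0,0,0],
)

```text
t: 7.02
tool_pos: [0.4799, -0.0467, 0.0614]
eef_rot: [180.0, 0.0, 97.8]
wrist_force: [-0.5, -0.1, -2.9]
gripper_width: 0.0434
grasp_force: 62.9
```

Call:
carry_out(
  offset=[
    [0,0,0],
    [0,0,0],
    [0,0,0],
    [0,0,0],
    [0,0,0],
  ],
  roll=[0,0,0,0,0],
)

```text
t: 7.43
tool_pos: [0.4798, -0.0464, 0.0613]
eef_rot: [180.0, -0.0, 97.8]
wrist_force: [-0.1, -0.8, -4.6]
gripper_width: 0.0433
grasp_force: 62.9
```

Call:
carry_out(
  offset=[
    [0,0,0],
    [0,0,0],
    [0,0,0],
    [0,0,0],
    [0,0,0],
  ],
  roll=[0,0,0,0,0],
)

```text
t: 7.85
tool_pos: [0.4798, -0.0465, 0.0613]
eef_rot: [180.0, -0.0, 97.8]
wrist_force: [0.5, 0.7, -3.4]
gripper_width: 0.0433
grasp_force: 62.9
```

Call:
carry_out(
  offset=[
    [0,0,0],
    [0,0,0],
    [0,0,0],
    [0,0,0],
    [0,0,0],
  ],
  roll=[0,0,0,0,0],
)

```text
t: 8.27
tool_pos: [0.4798, -0.0465, 0.0613]
eef_rot: [180.0, -0.0, 97.8]
wrist_force: [0.5, -0.8, -4.1]
gripper_width: 0.0433
grasp_force: 62.9
```

Call:
carry_out(
  offset=[
    [0,0,0],
    [0,0,0],
    [0,0,0],
    [0,0,0],
    [0,0,0],
  ],
  roll=[0,0,0,0,0],
)

```text
t: 8.68
tool_pos: [0.4798, -0.0465, 0.0613]
eef_rot: [180.0, 0.0, 97.8]
wrist_force: [-0.4, 0.3, -4.1]
gripper_width: 0.0433
grasp_force: 62.9
```

Call:
carry_out(
  offset=[
    [0,0,0],
    [0,0,0],
    [0,0,0],
    [0,0,0],
    [0,0,0],
  ],
  roll=[0,0,0,0,0],
)

```text
t: 9.1
tool_pos: [0.4798, -0.0465, 0.0613]
eef_rot: [180.0, 0.0, 97.8]
wrist_force: [-0.8, -0.4, -4.0]
gripper_width: 0.0438
grasp_force: 62.9
```

Call:
carry_out(
  offset=[
    [0,0,0],
    [0,0,0],
    [0,0,0],
    [0,0,0],
    [0,0,0],
  ],
  roll=[0,0,0,0,0],
)

```text
t: 9.52
tool_pos: [0.4798, -0.0465, 0.0613]
eef_rot: [180.0, 0.0, 97.8]
wrist_force: [-0.6, 0.0, -3.2]
gripper_width: 0.0435
grasp_force: 62.9
```

```bash
python3 aim.py
```

```text
[ 0.47981827 -0.04650246  0.06131166] [1.79994700e+02 1.02266565e-03 9.77889937e+01] 9.5167
ratchet [0.45731713 0.12752901 0.08      ]
ahead 0.04847531122165014 lat -0.0012921094340404178 dz -0.0007116603617081246
```

Steady for over 2.5 s, within 2 mm of the aim. Returning to the pad.

Call:
carry_out(
  offset=[
    [0.003,-0.02,0.008],
    [0.006,-0.042,0.02],
    [0.012,-0.07,0.03],
    [0.024,-0.105,0.034],
    [0.038,-0.14,0.034],
  ],
  roll=[0,0,-0.08,-0.17,-0.26],
)

```text
t: 10.08
tool_pos: [0.5186, -0.1881, 0.0969]
eef_rot: [179.9, 0.1, 82.7]
wrist_force: [-0.1, 0.6, -3.8]
gripper_width: 0.0434
grasp_force: 63.2
```

Call:
carry_out(
  offset=[
    [0.014,-0.03,0.0],
    [0.027,-0.057,0.0],
    [0.037,-0.0766,0.0],
    [0.037,-0.0766,0.0],
    [0.037,-0.0766,0.0],
  ],
  roll=[-0.08,-0.17,-0.17,-0.17,-0.17],
)

```text
t: 10.5
tool_pos: [0.5548, -0.264, 0.0947]
eef_rot: [-180.0, -0.0, 73.1]
wrist_force: [0.1, 1.1, -4.6]
gripper_width: 0.0434
grasp_force: 63.1
```

Call:
carry_out(
  offset=[
    [0.0,0.0,-0.012],
    [0.0,0.0,-0.024],
    [0.0,0.0,-0.036],
    [0.0,0.0,-0.045],
    [0.0,0.0,-0.05],
  ],
  roll=[0,0,0,0,0],
)

```text
t: 10.92
tool_pos: [0.5537, -0.2617, 0.0427]
eef_rot: [-179.8, -0.1, 73.2]
wrist_force: [0.1, -0.0, -4.0]
gripper_width: 0.0438
grasp_force: 63.2
```

Call:
carry_out(
  offset=[
    [0,0,0],
    [0,0,0],
    [0,0,0],
  ],
  roll=[0,0,0],
)

```text
t: 11.17
tool_pos: [0.5552, -0.2633, 0.046]
eef_rot: [179.9, 0.0, 73.2]
wrist_force: [0.2, -0.3, -3.8]
gripper_width: 0.0436
grasp_force: 63.2
```

Call:
carry_out(
  offset=[
    [0,0,-0.004],
    [0,0,-0.007],
    [0,0,-0.009],
    [0,0,-0.011],
    [0,0,-0.012],
  ],
  roll=[0,0,0,0,0],
)

```text
t: 11.58
tool_pos: [0.5547, -0.263, 0.0329]
eef_rot: [-180.0, -0.0, 73.2]
wrist_force: [-0.7, -0.1, -3.9]
gripper_width: 0.0428
grasp_force: 63.2
```

Call:
carry_out(
  offset=[
    [0,0,-0.001],
    [0,0,-0.002],
    [0,0,-0.003],
    [0,0,-0.0035],
    [0,0,-0.0035],
  ],
  roll=[0,0,0,0,0],
)

```text
t: 12.0
tool_pos: [0.5549, -0.2631, 0.0306]
eef_rot: [180.0, 0.0, 73.2]
wrist_force: [-3.4, 2.0, 4.2]
gripper_width: 0.0432
grasp_force: 63.9
```

In contact and standing. Releasing and rising.

Call:
carry_out(
  offset=[
    [0,0,0],
    [0,0,0],
    [0,0,0],
    [0,0,0],
    [0,0,0],
  ],
  roll=[0,0,0,0,0],
  gripper=0.0,
)

```text
t: 12.42
tool_pos: [0.5549, -0.2632, 0.0299]
eef_rot: [180.0, 0.0, 73.2]
wrist_force: [-0.0, 0.2, 0.4]
gripper_width: 0.085
grasp_force: 0.0
```

Call:
carry_out(
  offset=[
    [0,0,0.015],
    [0,0,0.04],
    [0,0,0.08],
    [0,0,0.12],
    [0,0,0.16],
  ],
  roll=[0,0,0,0,0],
)

```text
t: 12.83
tool_pos: [0.5544, -0.2628, 0.1913]
eef_rot: [-180.0, -0.0, 73.2]
wrist_force: [0.6, -0.5, 0.4]
gripper_width: 0.0852
grasp_force: 0.0
```

Call:
carry_out(
  offset=[
    [0,0,0.03],
    [0,0,0.03],
    [0,0,0.03],
  ],
  roll=[0,0,0],
)

```text
t: 13.08
tool_pos: [0.5558, -0.2639, 0.2222]
eef_rot: [179.8, 0.1, 73.2]
wrist_force: [0.7, -0.2, -0.7]
gripper_width: 0.0852
grasp_force: 0.0
```

```bash
python3 - <<'E'
from fit import *
import h
im,o=h.wrist(); print(o['tool_pos'],o['eef_rot'],o['t'],o['gripper_width'])
b=im.copy()
for parts,col in ((T(duster,[.554,-.266,np.radians(73)],.008),(255,0,0)),(T(pad,[.554,-.266,np.radians(73)]),(0,255,0))):
    for q in parts: cv2.polylines(b,[cv2.convexHull(np.round(h.proj('wrist',q)).astype(np.int32))],True,col,1)
cv2.imwrite('pics/w3.png',b[...,::-1])
G=[.5315,.168,.1365]
for q in (0,.35,.46):
    a=q-.3; P=np.array([[-.03+.135*np.cos(a),-.03+.135*np.sin(a),.138]]); print(q,T([P],G)[0], np.degrees(a+G[2]))
E
```

```text
[ 0.55584483 -0.26389273  0.22217787] [1.79766326e+02 8.80458270e-02 7.31519162e+01] 13.0833 0.08517396363070964
0 [[0.63906093 0.11222246 0.138     ]] -9.367859950388958
0.35 [[0.63852034 0.15922855 0.138     ]] 10.685662879189854
0.46 [[0.63497061 0.17364034 0.138     ]] 16.98819862562891
```

View pics/w3.png

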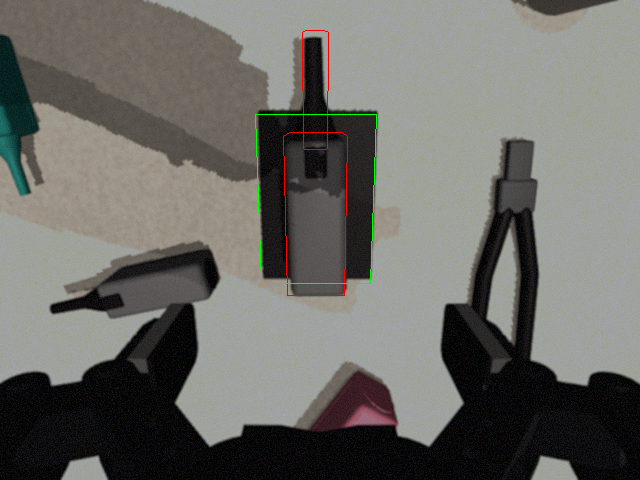

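The duster stands on the pad as it did at the start (block columns 285–346). Now to above the post.

Call:
carry_out(
  offset=[
    [0.006,0.027,0.0],
    [0.012,0.054,0.0],
    [0.018,0.081,0.0],
    [0.024,0.108,0.0],
    [0.03,0.135,0.0],
  ],
  roll=[0.12,0.24,0.36,0.48,0.6],
)

```text
t: 13.55
tool_pos: [0.5841, -0.1265, 0.2175]
eef_rot: [-179.9, -0.1, 107.9]
wrist_force: [0.8, -0.2, 0.1]
gripper_width: 0.0858
grasp_force: 0.0
```

Call:
carry_out(
  offset=[
    [0.006,0.027,0.0],
    [0.012,0.054,0.0],
    [0.018,0.081,0.0],
    [0.024,0.108,0.0],
    [0.03,0.135,0.0],
  ],
  roll=[0.12,0.24,0.36,0.48,0.6],
)

```text
t: 13.97
tool_pos: [0.6141, 0.0085, 0.2175]
eef_rot: [-179.9, -0.2, 142.3]
wrist_force: [-1.3, 0.5, 0.5]
gripper_width: 0.085
grasp_force: 0.0
```

Call:
carry_out(
  offset=[
    [0.006,0.027,0.0],
    [0.012,0.054,0.0],
    [0.018,0.081,0.0],
    [0.024,0.106,0.0],
    [0.024,0.106,0.0],
  ],
  roll=[0.12,0.24,0.36,0.48,0.5],
)

```text
t: 14.38
tool_pos: [0.6381, 0.1172, 0.2171]
eef_rot: [179.9, -0.2, 171.2]
wrist_force: [-0.1, 0.0, -0.0]
gripper_width: 0.0856
grasp_force: 0.0
```

Call:
carry_out(
  offset=[
    [0,0,0],
    [0,0,0],
    [0,0,0],
    [0,0,0],
  ],
  roll=[0,0,0,0],
)

```text
t: 14.72
tool_pos: [0.6386, 0.1119, 0.2194]
eef_rot: [-180.0, -0.0, 170.4]
wrist_force: [0.3, -0.3, 1.3]
gripper_width: 0.0855
grasp_force: 0.0
```

```bash
python3 - <<'E'
from fit import *
import h
im,o=h.wrist(); print(o['tool_pos'],o['eef_rot'],o['t'],o['joints'])
b=im.copy(); G=[.5315,.168,.1365]
for q in T(grinder(),G): cv2.polylines(b,[cv2.convexHull(np.round(h.proj('wrist',q)).astype(np.int32))],True,(255,0,0),1)
cv2.circle(b,tuple(int(x) for x in h.proj('wrist',[.63906,.11222,.138])[0]),3,(0,255,0),-1)
cv2.imwrite('pics/w4.png',b[...,::-1])
E
```

```text
[0.63859997 0.1119004  0.21939744] [-1.79994122e+02 -3.66205509e-02  1.70420341e+02] 14.7167 [-1.59175567e+00  1.45200240e+01  1.38193114e+01  8.93363694e+01
 -7.31966425e-04  7.98790202e+00]
```

View pics/w4.png

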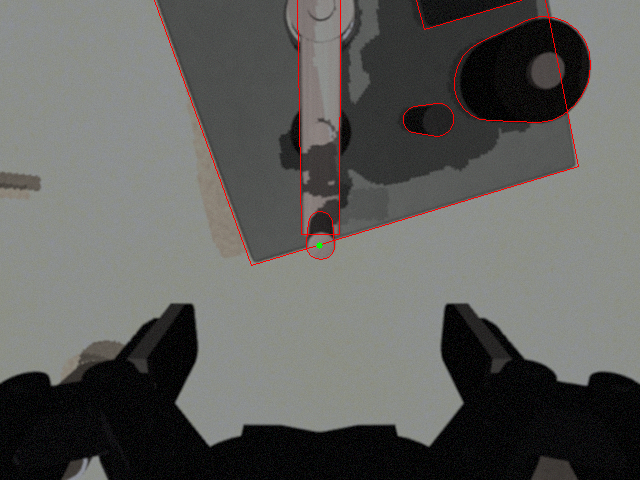

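The overlay matches to about 1 mm, with the post top at (320,245). Descending over the post and gripping it.

Call:
carry_out(
  offset=[
    [0,0,-0.035],
    [0,0,-0.07],
    [0,0,-0.1],
    [0,0,-0.117],
    [0,0,-0.117],
  ],
  roll=[0,0,0,0,0],
)

```text
t: 15.18
tool_pos: [0.6359, 0.1123, 0.0978]
eef_rot: [-179.9, -0.4, 170.5]
wrist_force: [-0.7, 0.0, -1.3]
gripper_width: 0.0852
grasp_force: 0.0
```

Call:
carry_out(
  offset=[
    [0,0,0],
    [0,0,0],
    [0,0,0],
    [0,0,0],
    [0,0,0],
  ],
  roll=[0,0,0,0,0],
  gripper=0.95,
  grip_force=40,
)

```text
t: 15.6
tool_pos: [0.6396, 0.1129, 0.1043]
eef_rot: [180.0, 0.1, 170.6]
wrist_force: [0.7, -0.8, 0.1]
gripper_width: 0.0256
grasp_force: 0.0
```

Call:
carry_out(
  offset=[
    [0,0,0],
    [0,0,0],
    [0,0,0],
  ],
  roll=[0,0,0],
)

```text
t: 15.85
tool_pos: [0.6394, 0.1129, 0.1038]
eef_rot: [180.0, 0.1, 170.6]
wrist_force: [-0.8, -0.0, 5.7]
gripper_width: 0.0148
grasp_force: 38.9
```

```bash
python3 - <<'E'
import numpy as np
G=[.5315,.168,.1365]; c,s=np.cos(G[2]),np.sin(G[2]); pv=np.array([G[0]-.03*c+.03*s,G[1]-.03*s-.03*c])
f=lambda q: pv+.135*np.array([np.cos(q-.3+G[2]),np.sin(q-.3+G[2])])
print(pv)
for q in np.arange(0,.48,.0575): print(round(q,4),(f(q)-f(0)).round(4))
E
```

```text
[0.50586135 0.13419675]
0.0 [0. 0.]
0.0575 [0.001  0.0077]
0.115 [0.0016 0.0154]
0.1725 [0.0018 0.0232]
0.23 [0.0015 0.0309]
0.2875 [0.0008 0.0387]
0.345 [-0.0004  0.0463]
0.4025 [-0.002   0.0539]
0.46 [-0.0041  0.0614]
```

Call:
carry_out(
  offset=[
    [0.001,0.0062,0],
    [0.0015,0.0124,0],
    [0.0018,0.0186,0],
    [0.0018,0.0247,0],
    [0.0015,0.0309,0],
  ],
  roll=[0.046,0.092,0.138,0.184,0.23],
)

```text
t: 16.27
tool_pos: [0.6411, 0.1415, 0.1039]
eef_rot: [-179.7, 0.1, -176.3]
wrist_force: [-0.7, -5.1, 5.1]
gripper_width: 0.0149
grasp_force: 39.3
```

Call:
carry_out(
  offset=[
    [-0.0005,0.0062,0],
    [-0.0013,0.0124,0],
    [-0.0025,0.0184,0],
    [-0.004,0.0245,0],
    [-0.0056,0.0305,0],
  ],
  roll=[0.046,0.092,0.138,0.184,0.23],
)

```text
t: 16.68
tool_pos: [0.6358, 0.1732, 0.1039]
eef_rot: [-179.8, 0.1, -163.0]
wrist_force: [2.0, -7.8, 5.3]
gripper_width: 0.0146
grasp_force: 39.2
```

Call:
carry_out(
  offset=[
    [0,0,0],
    [0,0,0],
    [0,0,0],
    [0,0,0],
    [0,0,0],
  ],
  roll=[0,0,0,0,0],
)

```text
t: 17.1
tool_pos: [0.6359, 0.1728, 0.1039]
eef_rot: [-179.8, 0.1, -163.2]
wrist_force: [2.4, -6.7, 5.0]
gripper_width: 0.015
grasp_force: 39.2
```

```bash
python3 - <<'E'
from fit import *
import h
im,o=h.wrist(); print(o['tool_pos'],o['eef_rot'],o['t'],o['wrist_force'],o['gripper_width'],o['grasp_force'])
pv=np.array([.50586,.1342]); v=o['tool_pos'][:2]-pv; print('r',np.hypot(*v),'q',np.arctan2(v[1],v[0])+.3-.1365)
b=cv2.resize(im,(400,300)); G=[.5315,.168,.1365]
t=h.eyes.read_camera('top'); S=4; big=cv2.resize(t,None,fx=S,fy=S,interpolation=cv2.INTER_CUBIC)
for q in T(grinder(.46),G): cv2.polylines(big,[cv2.convexHull(np.round(h.proj('top',q)*S+1.5).astype(np.int32))],True,(255,0,0),1)
cv2.imwrite('pics/f.png',np.hstack([b,big[270*4:345*4,220*4:320*4]])[...,::-1])
E
```

```text
[0.63590692 0.17282142 0.10387679] [-1.79835201e+02  9.43334743e-02 -1.63171164e+02] 17.1 [ 2.3990731  -6.68052036  5.03296946] 0.014952763988744839 39.22811508178711
r 0.1356606643746762 q 0.45218442881651405
```

View pics/f.png

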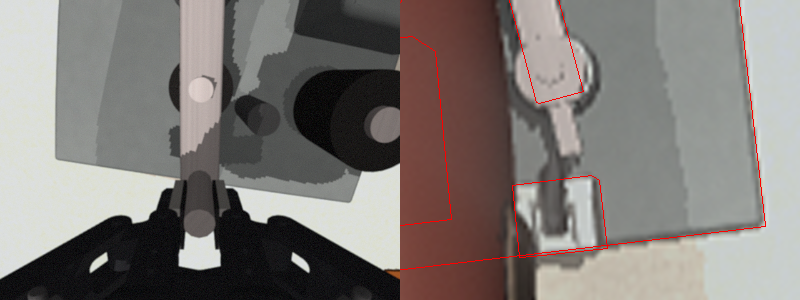

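The post sits between the pads and the arm is at about 0.45 rad. It is clear of the stop pin, and the spring load is about 7 N, near what's expected. The pawl is fully out behind the tooth at (555,175). Handing in.

```bash
python3 -c "
from rig import ticket
print(ticket.hand_in())"
```

```text
the job is handed in; nothing more can be done
None
```

I held the duster steady on the ratchet for over 2.5 s and set it back upright on its pad. I then handed in with the gripper holding the tensioner arm by its post at about 0.45 rad, past the pawl's click and clear of the end stop.

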